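# Tap a seized microscope stage loose

## Robot

A 6-joint arm with a two-finger parallel gripper is mounted at the origin on the work surface. World frame = base frame: x ahead of the robot, y to its left, z up, the work surface at z = 0. Lengths are in m, angles in degrees, forces in N, time in s.
With the tool pointing down it reaches from about 0.2 to 0.875 m from the base axis. Payload 3.4 kg.
Tool frame: the origin (TCP) lies at the very end of the fingers, on their centre line; the grasp point (between the pads) lies 19 mm behind it (ctrl.tcp_to_grasp is the distance from the TCP to the grasp point, in m); z points along the fingers, y is the line along which they close (so a half turn about z gives the same grasp; the last joint's range is limited). The gripper opens to 94 mm and grips with 3 to 60 N. Pads are 16 mm wide; open, the fingers measure 119 mm over their backs; the gripper's body (75 mm by 177 mm) begins 78 mm behind the grasp point.
Start: joints at [-73.74, 15.808, 86.224, -0, 77.962, -6.933], TCP at [0.226, -0.529, 0.205] pointing down, gripper open.
Joint ranges: [-165.64, 165.64], [-43.16, 119.46], [12.63, 154.43], [-67.54, 247.53], [6.08, 155.33], [-154.97, 154.97]. Speed limits (degrees/s): [147.25, 147.25, 180, 180, 180, 180].

## Interface

Orientations are given as [roll, pitch, yaw] about the fixed x, y, z axes, in that order (R = Rz(yaw) Ry(pitch) Rx(roll)).
In Python, from workcell import ctrl, optics gives the robot as it stands.
- The arm moves only by the tool jog_arm, never from a script. Its argument "series" is a list of rows, each a list of 2 entries, a list of its own where there are three numbers: the shift along the tool's x, y, z in m, then the turn about the tool's z in degrees. In form: [[[dx, dy, dz], spin], ...]. A call has 1 to 12 rows; each row shifts and turns the commanded pose from where the row before left it, along the tool's axes as they then stand; what a row does not reach is not made up. A row lasts 1/10 s, in which the tool goes at most 50 mm and 8.59 degrees, less where a joint would pass 70% of its speed; a pose out of reach is approached as far as the arm can. A call with a gripper value outside its range is refused whole. "jaw" is the opening, from 0 (shut) to 1 (fully open), set as the call begins (left out, the last holds). The fingers move at their own pace and stop on an object; "force" is the grip in N (left out, the last holds). Time passes only in rows, so rows that do not move let the fingers close. It gives the time, the measured TCP pose, the force, the opening and the grip force at its end, in the units of the state.
- ctrl.observe(): the state, without advancing time (a new reading comes with each control period).
- optics.camera(name): name is "scene" or "top"; returns a dict with "color" (400x640x3 uint8, blue, green, red), "intrinsics" (3x3 intrinsics, pixels), "D" ([k1, k2, p1, p2, k3] as OpenCV has them; the pictures are not rectified), "R" (3x3) and "t" (3): a world point X has camera coordinates R X + t. Camera axes: x right, y down, z forward; pixel columns grow to the right and rows downward; lengths in m; the calibration is good to about 2 mm. A picture is of the moment at which its call begins. There is no depth.
- ctrl.finish_job(): hands the job in; it is judged then, once.
The state is a dict: "time": time; "qpos": joint angles; "qvel": joint speeds; "joint_torque": joint torques, N m; "ee_pos": TCP position; "orientation": TCP orientation; "ft_force": force on the tool from outside, world axes, zero at the start; "torque": the same for the moment, N m; "width": finger opening in m; "grasp_force": force on a finger pad.
Only numpy, scipy, OpenCV 4.12 (cv2) and the standard library are available. Lean on these libraries where they do the work, as an engineer would, in place of code of your own. Each camera call takes 0.05 s, during which the arm holds its last target. There are 200 camera calls.

## Task

The stage of this stripped-down microscope has seized on its ways. Take the wooden mallet and walk the stage forward with light taps on the rear edge of its plate, alternately on the left ear and the right ear, until it lets go and the plate's rear edge stands 20 to 25 mm clear of the pillar, the stage still sitting flat on its bracket. Touch the stage and the microscope with the mallet only, disturb nothing else on the bench, and stand the mallet on its head on the rubber mat again.

Things in the scene. Friction and masses are not known exactly. Their poses are not given: they have to be found in the camera images.
- stand: fixed microscope stand: white base 261 x 156 mm, white pillar stub, black knobs and bracket; arm and head taken off. Origin on the bench; x points to the microscope's front (the way the stage comes off), y to its left. In this frame the pillar spans x -104 to -58, y -20 to 20, z to 161 mm; the knobs reach y +-57, z 99 mm; the base x -135 to 126 mm, z 38 mm
- pillar_front (a point): centre of the pillar's front face at the height of the stage plate; axes as the stand's
- stage: black stage, 0.33 kg: plate 150 mm wide (y), 120 mm deep (x), 10 mm thick, a low slide holder on top (to 28 mm above the plate's underside). Origin at the centre of the plate's underside, 140 mm above the bench; x forward, y left. Two runners under it straddle the bracket's ways with a little play. Pushed straight forward it resists with 8 N or more
- stage_rear (a point): middle of the plate's rear edge (mid-thickness, 145 mm above the bench), 60 mm behind the stage's origin; axes as the stage's. It starts about 8 mm in front of the pillar; some 10 mm further forward the stage lets go and then slides with 2 to 3 N, though it can still cock
- ear_left (a point): point to tap on the plate's rear face, 60 mm left of stage_rear; the edge is open from 20 to 75 mm off the middle. About 4 to 8 N here swing this ear 2 to 9 mm forward (how far varies) while the other side hardly moves; then it stops dead, and pressing harder only jams it: tap the other ear
- ear_right (a point): the same point on the right side, 60 mm to the right of stage_rear
- mallet_grip (a point): a point on the axis of the wooden mallet's upright handle, 88 mm above the underside of the head; the handle is 18 mm (x) by 22 mm (y) and runs from 44 to 128 mm above that underside. The mallet (0.18 kg) stands on its head, handle up: z runs up the handle, x along the head, towards a striking face
- mallet_head (a point): centre of the mallet's head, a block 80 mm long (x) between its two striking faces, 36 mm wide (y), 44 mm high (z), edges well rounded; it lies 22 mm above its underside; axes as mallet_grip's
- mat: black rubber mat, 200 mm (x) by 150 mm (y), 3 mm thick, lying on the bench to one side of the microscope; origin at the centre of its underside
- tray: fixed aluminium parts tray, 190 x 140 mm, 22 mm high, on the other side; origin at the centre of its underside
- slide_box: closed grey plastic slide box, 102 x 87 x 34 mm; leave it where it is
- eyepiece: black eyepiece standing on the bench, 34 mm across, 45 mm tall; leave it where it is
- objective_short: steel objective standing on the mat, 24 mm across, 34 mm tall; leave it where it is
- objective_long: steel objective standing in the metal tray, 24 mm across, 45 mm tall; leave it where it is
- screwdriver: screwdriver lying on the bench; leave it where it is
Mind the look-alikes: they are no part of the job. Of the things shaped like the part that bears mallet_grip, the wooden one is meant. Of the things that look like the mat, take the one that is nearest to the robot's base at the start.

How it is judged:
By the outcome, as a careful person would: the job done as asked, in the order asked, and still so for the second after the job is handed in, with the robot touching nothing.
It also fails if it takes over 72 s, if anything falls off the work surface, if the arm or the gripper's body presses on something with over 40 N, if the wrist force passes 120 N, or if a joint passes its speed limit or range.

## Working session

There is one attempt and no reset: what is moved stays moved. The work goes in short steps, Python scripts to look and compute and a tool call to move; the robot and the scene stay as the last step left them, time stands still between calls to the robot, and variables do not carry over. Pictures are saved under pics/ and viewed, at most 10 in all, crops included, and the job is handed in when it is done.

Besides the shell and the picture viewer there is one more tool, called as name(argument=value, ...) on one line, values as JSON. jog_arm: Moves the arm, as the interface text tells. Its arguments: {"type":"object","properties":{"series":{"type":"array"},"jaw":{"type":"number"},"force":{"type":"number"}},"required":["series"]}

```bash
mkdir -p pics; cat > h.py <<'E'
import numpy as np, cv2
from workcell import ctrl, optics
def snap(n):
    c=optics.camera(n); return {k:np.array(v) for k,v in c.items() if k in("color","intrinsics","D","R","t")}
def ray(c,px):
    u=cv2.undistortPoints(np.array([[px]],float),c["intrinsics"],c["D"])[0,0]
    d=c["R"].T@np.array([u[0],u[1],1]); return -c["R"].T@c["t"], d/np.linalg.norm(d)
def onz(c,px,z):
    o,d=ray(c,px); return o+d*(z-o[2])/d[2]
def tri(c1,p1,c2,p2):
    A=0;b=0
    for c,p in((c1,p1),(c2,p2)):
        o,d=ray(c,p);M=np.eye(3)-np.outer(d,d);A=A+M;b=b+M@o
    X=np.linalg.solve(A,b); return X
def proj(c,X):
    return cv2.projectPoints(np.array(X,float).reshape(-1,3),cv2.Rodrigues(c["R"])[0],c["t"],c["intrinsics"],c["D"])[0][:,0]
E
python3 - <<'E'
from h import *
import pickle
C={n:snap(n) for n in("scene","top")}
pickle.dump(C,open("c0.pkl","wb"))
for n in C:
    cv2.imwrite(f"pics/{n}0.png",C[n]["color"]); print(n,-C[n]["R"].T@C[n]["t"],C[n]["R"][2],C[n]["intrinsics"][0,0])
print(ctrl.observe())
E
```

```text
scene [ 1.08470845 -0.66616329  0.75976376] [-0.51931787  0.65291916 -0.55136695] 368.7971932402616
top [0.31836872 0.12350792 1.21621201] [ 0.12828091 -0.02571949 -0.99140432] 378.3066688292971
{'time': 0.1, 'qpos': array([-7.37391869e+01,  1.58451809e+01,  8.62828777e+01, -3.80136842e-04,
        7.79641246e+01, -6.93230084e+00]), 'qvel': array([ 0.00477748, -0.12368623, -0.20888715, -0.04317788, -0.00809493,
        0.01698949]), 'joint_torque': array([ 3.29319802e-03, -4.05451512e+01, -2.37781173e+01,  7.07534538e-02,
        2.98051746e-02, -4.39292046e-05]), 'ee_pos': array([ 0.22631565, -0.52806963,  0.20471488]), 'orientation': array([-1.79908446e+02, -1.07572520e-02,  2.31931849e+01]), 'ft_force': array([-0.28425548,  0.41781778,  0.11209659]), 'torque': array([0.07858043, 0.02427289, 0.01564013]), 'grasp_force': 0.0, 'width': 0.09386826423017632}
```

View pics/scene0.png

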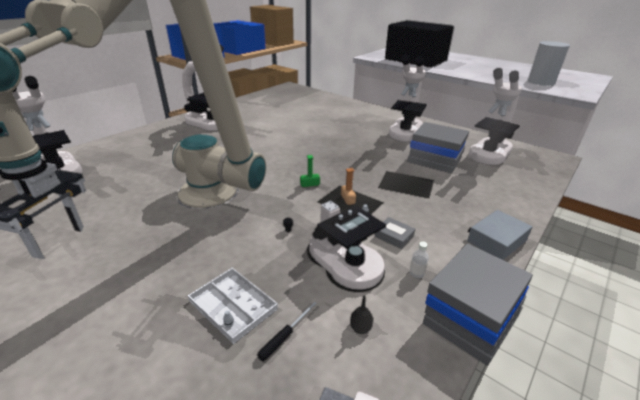

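View pics/top0.png

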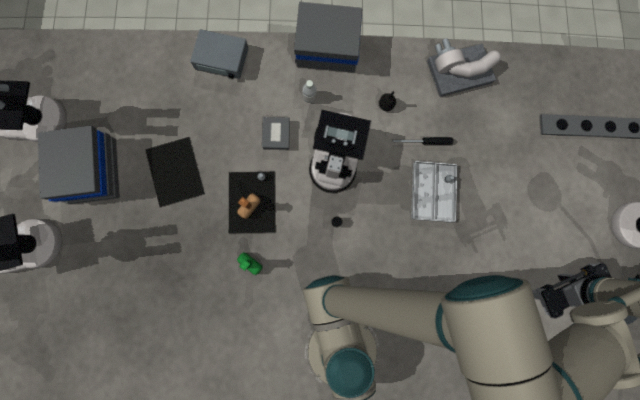

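Top view: the wooden mallet stands at (248,206) on the black mat at (252,202), and a green mallet look-alike is at (249,264). The second mat-like sheet at (175,170) is further from the base than the first. The microscope stage is at (341,135) with its pillar at about (335,165). Next I enlarge these to confirm.

```bash
python3 - <<'E'
from h import *
import pickle
C=pickle.load(open("c0.pkl","rb"))
a=C["top"]["color"][105:225,215:375]; b=C["scene"]["color"][150:290,290:410]
cv2.imwrite("pics/crA.png",cv2.resize(a,None,fx=5,fy=5,interpolation=cv2.INTER_CUBIC))
cv2.imwrite("pics/crB.png",cv2.resize(b,None,fx=4.2,fy=4.2,interpolation=cv2.INTER_CUBIC))
E
```

```text
(no output)
```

View pics/crA.png

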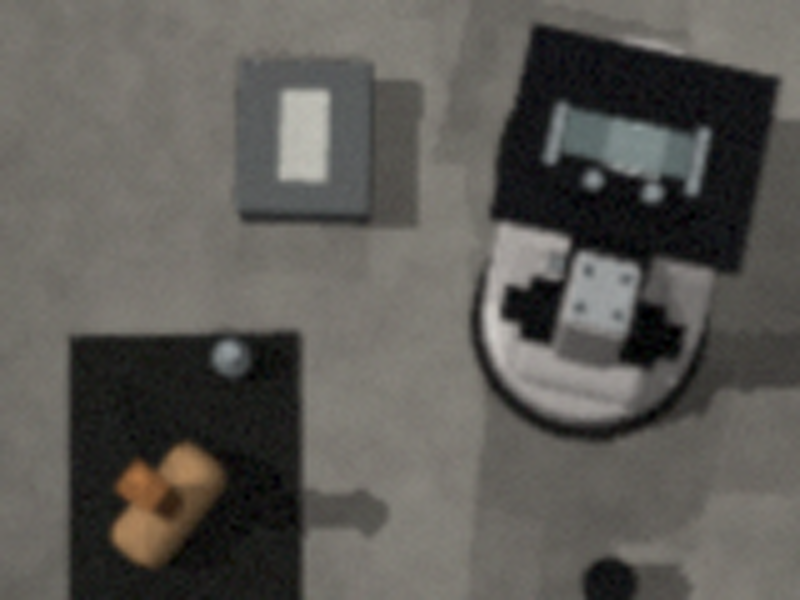

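View pics/crB.png

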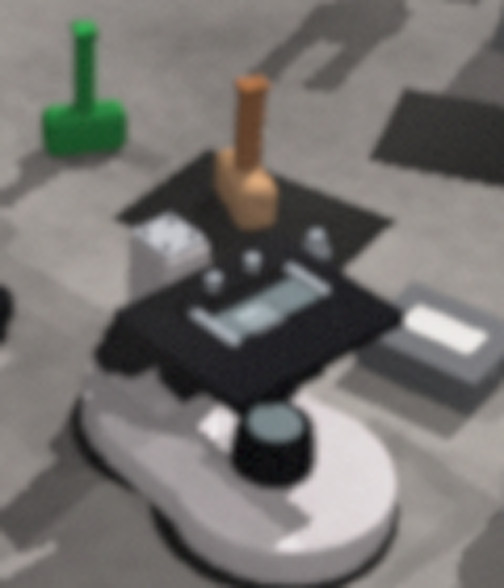

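The crops confirm the choice. The wooden mallet (orange handle, top at top-px ≈(243,201) and scene-px ≈(350,169)) stands on the near mat with the short objective, while the green one is the look-alike. The stage corners are clear: in crop A rear-left (492,218), front-left (535,25), front-right (778,78) and rear-right (740,272).

```bash
python3 - <<'E'
from h import *
import pickle
from scipy.optimize import least_squares
C=pickle.load(open("c0.pkl","rb"));T=C["top"];S=C["scene"]
a=lambda u,v:np.array([215+(u+.5)/5-.5,105+(v+.5)/5-.5]); b=lambda u,v:np.array([290+(u+.5)/4.2-.5,150+(v+.5)/4.2-.5])
tt={'RL':a(492,218),'FL':a(535,25),'FR':a(778,78),'RR':a(740,272)}
ss={'FR':b(245,402),'FL':b(403,315),'RR':b(110,322)}
for k in tt: print(k,onz(T,tt[k],.15).round(4), tri(T,tt[k],S,ss[k]).round(4) if k in ss else '')
L={'RL':(-.06,.075),'FL':(.06,.075),'FR':(.06,-.075),'RR':(-.06,-.075)}
def f(p,fz=None):
    x,y,w,z=p;c,s=np.cos(w),np.sin(w);r=[]
    for cam,d in((T,tt),(S,ss)):
        for k in d:
            lx,ly=L[k];r+=list(proj(cam,[x+c*lx-s*ly,y+s*lx+c*ly,z])[0]-d[k])
    return np.array(r)
q=least_squares(f,[.45,.08,-.2,.15],x_scale=.01);print("stage",q.x[:2],np.degrees(q.x[2]),q.x[3],q.fun.round(1))
# mallet: handle top centre, head ends
print("handle top",tri(T,a(143,484),S,b(251,84)))
for p in((140,482),(198,460),(138,550)): print(p,onz(T,a(*p),.131),onz(T,a(*p),.035))
print("mat",[onz(T,p,.003).round(3) for p in(a(70,335),a(300,333),(229,233),(275,233))])
print("obj",onz(T,a(230,357),.03),"pillar",[onz(T,a(*p),.161).round(4) for p in((578,250),(642,262),(628,338),(560,325))])
print("box",[onz(T,a(*p),.034).round(3) for p in((238,60),(370,65),(370,215),(240,212))], "eyep",onz(T,a(610,580),.03), 'green',onz(T,(249,264),.03))
E
```

```text
RL [0.6019 0.1048 0.15  ] 
FL [0.7192 0.0817 0.15  ] [0.721  0.0818 0.1464]
FR [ 0.691  -0.0619  0.15  ] [ 0.6931 -0.0606  0.1492]
RR [ 0.5736 -0.0394  0.15  ] [ 0.5753 -0.0414  0.1404]
stage [0.64819464 0.02140285] -10.19389659680104 0.14560773503154129 [-0.4  0.2 -1.   0.1  0.1 -0.5  0.6 -0.4 -1.3  1.8  0.2 -0.3  0.4 -1.4]
handle top [0.4449267  0.30276613 0.1277826 ]
(140, 482) [0.44605188 0.30432709 0.131     ] [0.45734699 0.32032272 0.035     ]
(198, 460) [0.45954392 0.27146794 0.131     ] [0.47203256 0.28455677 0.035     ]
(138, 550) [0.40677862 0.30383089 0.131     ] [0.41459953 0.31978262 0.035     ]
mat [array([0.556, 0.375, 0.003]), array([0.561, 0.226, 0.003]), array([0.358, 0.365, 0.003]), array([0.361, 0.218, 0.003])]
obj [0.53910811 0.26750876 0.03      ] pillar [array([0.5815, 0.0554, 0.161 ]), array([0.5754, 0.0187, 0.161 ]), array([0.5309, 0.0263, 0.161 ]), array([0.5375, 0.0652, 0.161 ])]
box [array([0.734, 0.269, 0.034]), array([0.733, 0.184, 0.034]), array([0.633, 0.181, 0.034]), array([0.633, 0.264, 0.034])] eyep [0.40214966 0.02415864 0.03      ] green [0.2625724  0.29348168 0.03      ]
```

jog_arm(series=[[[0,0,0],-7.06],[[0,0,0],-7.06],[[0,0,0],-7.06],[[0,0,0],-7.06],[[0,0,0],-7.06],[[0.041,-0.0124,0],0],[[0.041,-0.0124,0],0],[[0.041,-0.0124,0],0],[[0.041,-0.0124,0],0],[[0.041,-0.0124,0],0],[[0.041,-0.0124,0],0],[[0.041,-0.0124,0],0]], jaw=0.7, force=50)

```text
time: 1.3
ee_pos: [0.3023, -0.2366, 0.2052]
orientation: [-180.0, -0.0, 58.4]
ft_force: [0.6, 0.7, 0.3]
width: 0.0656
grasp_force: 0.0
```

jog_arm(series=[[[0.0446,-0.0134,0],0],[[0.0446,-0.0134,0],0],[[0.0446,-0.0134,0],0],[[0.0446,-0.0134,0],0],[[0.0446,-0.0134,0],0],[[0.0446,-0.0134,0],0],[[0.0446,-0.0134,0],0],[[0.0446,-0.0134,0],0],[[0.0446,-0.0134,0],0],[[0.0446,-0.0134,0],0],[[0.0446,-0.0134,0],0],[[0.0446,-0.0134,0],0]])

```text
time: 2.5
ee_pos: [0.4448, 0.3037, 0.2051]
orientation: [180.0, 0.0, 58.5]
ft_force: [0.6, -1.3, -0.2]
width: 0.0655
grasp_force: 0.0
```

```bash
cat >> h.py <<'E'
def go(target,yaw=None):
    "tool-frame shift from the present pose to a world TCP point (tool down)"
    s=ctrl.observe();d=np.array(target)-s["ee_pos"];w=np.radians(s["orientation"][2])
    sh=np.array([d[0]*np.cos(w)+d[1]*np.sin(w),d[0]*np.sin(w)-d[1]*np.cos(w),-d[2]])
    print("t",round(s["time"],2),"pos",s["ee_pos"].round(4),"rpy",s["orientation"].round(2),"F",s["ft_force"].round(1),"shift",sh.round(4),"spin",None if yaw is None else round(s["orientation"][2]-yaw,2))
E
python3 - <<'E'
from h import *
go([.4445,.3025,.059],58.5)
import pickle
C={n:snap(n) for n in("scene","top")}
pickle.dump(C,open("c1.pkl","wb"))
a=C["top"]["color"][150:250,190:320];b=C["scene"]["color"][130:230,290:410]
r=lambda i:cv2.resize(i,(780 if i is a else 720,600),interpolation=cv2.INTER_CUBIC)
cv2.imwrite("pics/p1.png",np.hstack([cv2.resize(a,(400,308)),cv2.resize(b,(370,308))]))
E
```

```text
t 2.5 pos [0.4448 0.3037 0.2051] rpy [1.800e+02 4.000e-02 5.853e+01] F [ 0.6 -1.3 -0.2] shift [-0.0012  0.0004  0.1461] spin 0.03
```

View pics/p1.png

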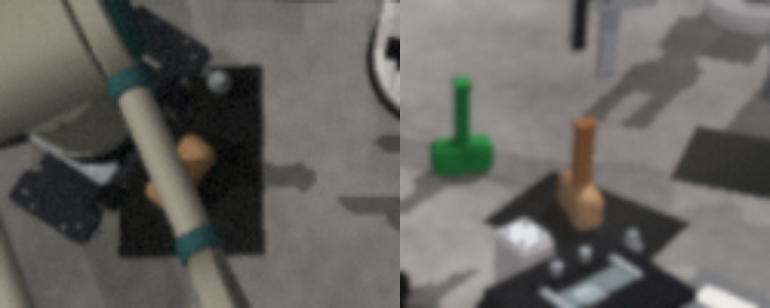

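The gripper's fingers (scene part, ≈(595,40)) hang right above the wooden handle (585,120), and the closing line runs along the head. Descending to grasp.

jog_arm(series=[[[-0.001,0,0.03],0],[[0,0,0.03],0],[[0,0,0.03],0],[[0,0,0.03],0],[[0,0,0.018],0],[[0,0,0.008],0],[[0,0,0],0],[[0,0,0],0]])

```text
time: 3.4
ee_pos: [0.4451, 0.3009, 0.0602]
orientation: [180.0, -0.1, 58.5]
ft_force: [0.1, -0.0, 0.1]
width: 0.0658
grasp_force: 0.0
```

jog_arm(series=[[[0,0,0],0],[[0,0,0],0],[[0,0,0],0],[[0,0,0],0],[[0,0,0],0],[[0,0,0],0],[[0,0,0],0],[[0,0,0],0]], jaw=0.0, force=50)

```text
time: 4.2
ee_pos: [0.4443, 0.301, 0.0594]
orientation: [-180.0, 0.0, 58.5]
ft_force: [-0.9, 0.7, -0.8]
width: 0.0181
grasp_force: 50.0
```

jog_arm(series=[[[0,0,-0.02],0],[[0,0,-0.03],0],[[0,0,-0.03],0],[[0,0,-0.03],-4.1],[[0,0,-0.01],-4.1],[[0,0,0],-4.1],[[0,0,0],-4.1],[[0,0,0],-4.1],[[0,0,0],0],[[0,0,0],0]])

```text
time: 5.2
ee_pos: [0.4443, 0.3008, 0.1791]
orientation: [-180.0, 0.0, 78.9]
ft_force: [0.1, -0.1, -1.3]
width: 0.0178
grasp_force: 50.0
```

```bash
python3 - <<'E'
from h import *
go([.536,.104,.1775],79)
E
```

```text
t 5.2 pos [0.4443 0.3008 0.1791] rpy [-1.7997e+02  3.0000e-02  7.8910e+01] F [ 0.1 -0.1 -1.3] shift [-0.1755  0.1278  0.0016] spin -0.09
```

jog_arm(series=[[[-0.029,0.02,0],0],[[-0.029,0.02,0],0],[[-0.029,0.02,0],0],[[-0.029,0.02,0],0],[[-0.029,0.02,0],0],[[-0.02,0.015,0.001],0],[[-0.01,0.006,0],0],[[0,0,0],0],[[0,0,0],0]])

```text
time: 6.1
ee_pos: [0.5293, 0.1069, 0.1783]
orientation: [-179.9, -0.0, 79.0]
ft_force: [-0.0, 0.5, -1.2]
width: 0.0176
grasp_force: 50.0
```

```bash
python3 - <<'E'
from h import *
go([.536,.104,.1775],79)
import pickle
C={n:snap(n) for n in("scene","top")}
pickle.dump(C,open("c2.pkl","wb"))
a=C["top"]["color"][115:195,285:385];b=C["scene"]["color"][150:270,300:420]
cv2.imwrite("pics/p2.png",np.hstack([cv2.resize(a,(400,320),interpolation=2),cv2.resize(b,(320,320),interpolation=2)]))
E
```

```text
t 6.1 pos [0.5293 0.1069 0.1783] rpy [-1.7994e+02 -4.0000e-02  7.8970e+01] F [-0.   0.5 -1.2] shift [-0.0015  0.0072  0.0008] spin -0.03
```

View pics/p2.png

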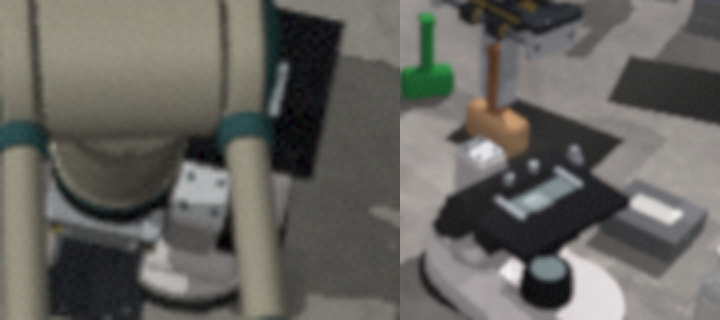

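The mallet hangs upright in the grip behind the left ear (scene part: head (497,125), stage plate at (540,205)). The arm blocks the top view, so I'll track the stage from the scene camera with ECC in a rectified view of the plate plane.

jog_arm(series=[[[-0.0005,0.01,0],0],[[0,0.008,0],0],[[0,0.004,0],0],[[0,0.002,0],0],[[0,0.001,0],0],[[0,0,0],0]])

```text
time: 6.8
ee_pos: [0.5543, 0.1008, 0.1783]
orientation: [-180.0, 0.0, 79.0]
ft_force: [-0.4, -0.1, -1.5]
width: 0.0178
grasp_force: 50.0
```

```bash
cat >> h.py <<'E'
import pickle
P0=np.array([.5885,.033]);YAW=np.radians(-11.0);EX=np.array([np.cos(YAW),np.sin(YAW)]);EY=np.array([-EX[1],EX[0]])
# bird's-eye of the plate-top plane in the stage's starting frame (origin stage_rear): u=(x+60mm), v=(100mm-y), 1 px = 1 mm
def bev(c):
    u,v=np.meshgrid(np.arange(240),np.arange(200)); x=(u-60)/1e3; y=(100-v)/1e3
    W=P0+x[...,None]*EX+y[...,None]*EY; p=proj(c,np.dstack([W,np.full(x.shape,.15)]).reshape(-1,3)).astype(np.float32).reshape(200,240,2)
    return cv2.cvtColor(cv2.remap(c["color"],p,None,cv2.INTER_CUBIC),cv2.COLOR_BGR2GRAY)
def track(c=None):
    c=c or snap("scene"); ref=pickle.load(open("c0.pkl","rb"))["scene"]
    A=bev(ref);B=bev(c);m=np.zeros_like(A);m[20:180,82:190]=255
    best=None
    for s in(0,5,10,15,20):
        try:
            r,M=cv2.findTransformECC(A,B,np.float32([[1,0,s],[0,1,0]]),cv2.MOTION_EUCLIDEAN,(3,200,1e-6),m,3)
            if best is None or r>best[0]: best=(r,M)
        except cv2.error: pass
    r,M=best
    f=lambda x,y:(lambda q:np.array([q[0]-60,100-q[1]])-[x,y])(M@np.array([60+x,100-y,1.]))
    print("cc %.3f"%r,"dyaw %.2f"%np.degrees(np.arctan2(-M[1,0],M[0,0])),"rear",f(0,0).round(1),"earL",f(0,60).round(1),"earR",f(0,-60).round(1))
    return A,B
def gap():
    s=ctrl.observe();d=s["ee_pos"][:2]-P0;print("mallet face x %.1f y %.1f mm"%(d@EX*1e3+40,d@EY*1e3),"z",s["ee_pos"][2].round(4),"F along x %.1f, y %.1f, z %.1f"%(s["ft_force"][:2]@EX,s["ft_force"][:2]@EY,s["ft_force"][2]),"t",round(s["time"],1))
E
python3 - <<'E'
from h import *
track(pickle.load(open("c2.pkl","rb"))["scene"]);A,B=track();gap()
E
```

```text
cc 0.997 dyaw 0.08 rear [0.2 0.2] earL [0.1 0.2] earR [0.3 0.2]
cc 0.993 dyaw 0.20 rear [0.2 0.2] earL [0.  0.2] earR [0.4 0.2]
mallet face x -6.7 y 60.0 mm z 0.1783 F along x -0.1, y -0.2, z -1.3 t 6.8
```

jog_arm(series=[[[0,0.0012,0],0],[[0,0.0012,0],0],[[0,0.0012,0],0],[[0,0.0012,0],0],[[0,0,0],0]])

```text
time: 7.35
ee_pos: [0.5593, 0.0999, 0.1785]
orientation: [180.0, 0.0, 79.0]
ft_force: [0.5, 0.3, -2.2]
width: 0.0176
grasp_force: 50.0
```

jog_arm(series=[[[0,0.001,0],0],[[0,0.001,0],0],[[0,0,0],0]])

```text
time: 7.65
ee_pos: [0.5612, 0.0995, 0.1784]
orientation: [180.0, 0.0, 79.0]
ft_force: [0.6, 0.8, -1.2]
width: 0.018
grasp_force: 50.0
```

```bash
python3 - <<'E'
from h import *
gap();track()
E
```

```text
mallet face x 0.5 y 60.0 mm z 0.1784 F along x 0.4, y 0.9, z -1.2 t 7.7
cc 0.994 dyaw 0.15 rear [0.2 0.3] earL [0.  0.3] earR [0.3 0.3]
```

jog_arm(series=[[[0,0.001,0],0],[[0,0.001,0],0],[[0,0,0],0]])

```text
time: 8.0
ee_pos: [0.5621, 0.0994, 0.1783]
orientation: [-179.9, 0.0, 79.0]
ft_force: [-3.1, 0.9, -0.8]
width: 0.0176
grasp_force: 50.0
```

jog_arm(series=[[[0,0.001,0],0],[[0,0,0],0]])

```text
time: 8.2
ee_pos: [0.5626, 0.0994, 0.1783]
orientation: [-179.8, -0.0, 79.0]
ft_force: [-4.1, 1.2, 1.3]
width: 0.0178
grasp_force: 50.0
```

```bash
python3 - <<'E'
from h import *
gap();track()
E
```

```text
mallet face x 1.9 y 60.3 mm z 0.1783 F along x -4.2, y 0.4, z 1.3 t 8.2
cc 0.992 dyaw 0.02 rear [0.4 0.3] earL [0.4 0.3] earR [0.4 0.3]
```

jog_arm(series=[[[0,0.001,0],0],[[0,0,0],0]])

```text
time: 8.45
ee_pos: [0.5643, 0.0993, 0.1783]
orientation: [-179.9, -0.0, 79.0]
ft_force: [-4.5, 3.0, 0.5]
width: 0.0176
grasp_force: 50.0
```

jog_arm(series=[[[0,0.001,0],0],[[0,0,0],0]])

```text
time: 8.65
ee_pos: [0.5654, 0.0992, 0.1783]
orientation: [-179.9, -0.0, 79.0]
ft_force: [-3.5, 2.4, 0.5]
width: 0.0178
grasp_force: 50.0
```

```bash
python3 - <<'E'
from h import *
gap();track()
E
```

```text
mallet face x 4.7 y 60.6 mm z 0.1783 F along x -3.9, y 1.7, z 0.5 t 8.7
cc 0.987 dyaw -0.86 rear [ 1.2 -0.3] earL [ 2.1 -0.3] earR [ 0.2 -0.3]
```

jog_arm(series=[[[0,0.001,0],0],[[0,0.001,0],0],[[0,0,0],0]])

```text
time: 9.0
ee_pos: [0.5661, 0.0992, 0.1783]
orientation: [-179.8, -0.1, 79.0]
ft_force: [-5.9, 3.9, 1.8]
width: 0.0177
grasp_force: 50.0
```

jog_arm(series=[[[0,0.001,0],0],[[0,0,0],0]])

```text
time: 9.2
ee_pos: [0.5663, 0.0992, 0.1783]
orientation: [-179.7, -0.1, 79.0]
ft_force: [-9.0, 3.3, 2.4]
width: 0.0175
grasp_force: 50.0
```

```bash
python3 - <<'E'
from h import *
gap();track()
E
```

```text
mallet face x 5.6 y 60.8 mm z 0.1783 F along x -9.5, y 1.5, z 2.4 t 9.2
cc 0.987 dyaw -1.21 rear [ 1.4 -0.2] earL [ 2.7 -0.2] earR [ 0.1 -0.2]
```

jog_arm(series=[[[0,-0.008,0],0],[[0,-0.009,0],0],[[0,0,-0.025],0],[[0,0,-0.03],0],[[-0.03,0,0],0],[[-0.03,0,0],0],[[-0.03,0,0],0],[[-0.03,0,0],0],[[0,0,0.02],0],[[0,0,0.02],0],[[0,0,0.015],0],[[0,0,0],0]])

```text
time: 10.45
ee_pos: [0.5282, -0.0171, 0.1767]
orientation: [-179.9, 0.1, 79.0]
ft_force: [-0.4, -0.6, -1.1]
width: 0.018
grasp_force: 50.0
```

```bash
python3 - <<'E'
from h import *
gap();track()
E
```

```text
mallet face x -9.7 y -60.7 mm z 0.1767 F along x -0.2, y -0.7, z -1.1 t 10.4
cc 0.989 dyaw -1.32 rear [ 1.1 -0.5] earL [ 2.5 -0.6] earR [-0.3 -0.5]
```

jog_arm(series=[[[0,0.004,0],0],[[0,0.004,0],0],[[0,0.0015,0],0],[[0,0.001,0],0],[[0,0.001,0],0],[[0,0,0],0]])

```text
time: 11.1
ee_pos: [0.5401, -0.0189, 0.1784]
orientation: [-180.0, 0.0, 79.0]
ft_force: [-5.6, -0.5, 0.2]
width: 0.0178
grasp_force: 50.0
```

jog_arm(series=[[[0,0.001,0],0],[[0,0.001,0],0],[[0,0,0],0]])

```text
time: 11.4
ee_pos: [0.5413, -0.0192, 0.1783]
orientation: [-179.9, 0.0, 79.0]
ft_force: [-6.5, -0.7, 1.1]
width: 0.0175
grasp_force: 50.0
```

```bash
python3 - <<'E'
from h import *
gap();track()
E
```

```text
mallet face x 3.7 y -60.3 mm z 0.1783 F along x -6.2, y -1.9, z 1.1 t 11.4
cc 0.994 dyaw 1.23 rear [ 2.7 -0.8] earL [ 1.5 -0.9] earR [ 4.  -0.8]
```

jog_arm(series=[[[0,0.001,0],0],[[0,0.001,0],0],[[0,0,0],0]])

```text
time: 11.75
ee_pos: [0.5419, -0.0194, 0.178]
orientation: [-179.7, 0.1, 79.0]
ft_force: [-7.9, -0.5, 2.3]
width: 0.0177
grasp_force: 50.0
```

```bash
python3 - <<'E'
from h import *
gap();track()
E
```

```text
mallet face x 4.2 y -60.3 mm z 0.178 F along x -7.7, y -2.0, z 2.3 t 11.8
cc 0.994 dyaw 1.38 rear [ 2.9 -1. ] earL [ 1.4 -1. ] earR [ 4.3 -1. ]
```

Stopped at this ear; back to the left.

jog_arm(series=[[[0,-0.008,0],0],[[0,-0.006,0],0],[[0,0,-0.025],0],[[0,0,-0.03],0],[[0.03,0,0],0],[[0.03,0,0],0],[[0.03,0,0],0],[[0.03,0,0],0],[[0,0,0.02],0],[[0,0,0.02],0],[[0,0,0.015],0],[[0,0,0],0]])

```text
time: 13.0
ee_pos: [0.553, 0.1014, 0.1766]
orientation: [-179.9, 0.0, 79.0]
ft_force: [-0.5, 0.9, -1.6]
width: 0.0176
grasp_force: 50.0
```

jog_arm(series=[[[0,0.004,0],0],[[0,0.003,0],0],[[0,0.001,0],0],[[0,0.001,0],0],[[0,0.001,0],0],[[0,0,0],0]])

```text
time: 13.6
ee_pos: [0.5637, 0.099, 0.1786]
orientation: [180.0, -0.0, 79.0]
ft_force: [-0.0, -0.2, -1.5]
width: 0.0181
grasp_force: 50.0
```

```bash
python3 - <<'E'
from h import *
gap();track()
E
```

```text
mallet face x 3.0 y 60.0 mm z 0.1786 F along x 0.0, y -0.2, z -1.5 t 13.6
cc 0.992 dyaw 1.37 rear [ 3.1 -0.6] earL [ 1.7 -0.6] earR [ 4.5 -0.6]
```

jog_arm(series=[[[0,0.001,0],0],[[0,0.001,0],0],[[0,0.001,0],0],[[0,0,0],0]])

```text
time: 14.05
ee_pos: [0.565, 0.0989, 0.1782]
orientation: [-179.8, -0.0, 79.0]
ft_force: [-4.4, 1.1, 1.6]
width: 0.0178
grasp_force: 50.0
```

jog_arm(series=[[[0,0.001,0],0],[[0,0.001,0],0],[[0,0,0],0]])

```text
time: 14.35
ee_pos: [0.5672, 0.0989, 0.1782]
orientation: [-179.8, -0.0, 79.0]
ft_force: [-4.7, 3.6, 0.3]
width: 0.0178
grasp_force: 50.0
```

```bash
python3 - <<'E'
from h import *
gap();track()
E
```

```text
mallet face x 6.5 y 60.6 mm z 0.1782 F along x -5.3, y 2.7, z 0.3 t 14.3
cc 0.986 dyaw 0.00 rear [ 4.  -0.5] earL [ 4.  -0.5] earR [ 4.  -0.5]
```

jog_arm(series=[[[0,0.001,0],0],[[0,0.001,0],0],[[0,0,0],0]])

```text
time: 14.7
ee_pos: [0.5692, 0.0987, 0.1782]
orientation: [-179.9, -0.1, 79.0]
ft_force: [-3.4, 2.3, -0.1]
width: 0.0177
grasp_force: 50.0
```

jog_arm(series=[[[0,0.001,0],0],[[0,0,0],0]])

```text
time: 14.9
ee_pos: [0.5694, 0.0987, 0.1782]
orientation: [-179.8, -0.1, 79.0]
ft_force: [-5.2, 2.6, 1.1]
width: 0.0177
grasp_force: 50.0
```

```bash
python3 - <<'E'
from h import *
gap();track()
E
```

```text
mallet face x 8.7 y 60.8 mm z 0.1782 F along x -5.6, y 1.6, z 1.1 t 14.9
cc 0.979 dyaw -0.99 rear [ 4.4 -0.8] earL [ 5.5 -0.8] earR [ 3.4 -0.8]
```

jog_arm(series=[[[0,0.001,0],0],[[0,0,0],0]])

```text
time: 15.15
ee_pos: [0.5695, 0.0986, 0.1782]
orientation: [-179.7, -0.1, 79.0]
ft_force: [-7.3, 4.6, 3.2]
width: 0.0182
grasp_force: 50.0
```

jog_arm(series=[[[0,-0.008,0],0],[[0,-0.008,0],0],[[0,0,-0.025],0],[[0,0,-0.03],0],[[-0.03,0,0],0],[[-0.03,0,0],0],[[-0.03,0,0],0],[[-0.03,0,0],0],[[0,0,0.02],0],[[0,0,0.02],0],[[0,0,0.015],0],[[0,0,0],0]])

```text
time: 16.35
ee_pos: [0.5324, -0.0178, 0.1766]
orientation: [-179.9, 0.1, 79.0]
ft_force: [-0.2, -1.4, -3.0]
width: 0.0179
grasp_force: 50.0
```

```bash
python3 - <<'E'
from h import *
gap();track()
E
```

```text
mallet face x -5.3 y -60.6 mm z 0.1766 F along x 0.1, y -1.4, z -3.0 t 16.4
cc 0.982 dyaw -0.97 rear [ 4.2 -1.1] earL [ 5.2 -1.1] earR [ 3.2 -1.1]
```

jog_arm(series=[[[0,0.004,0],0],[[0,0.003,0],0],[[0,0.001,0],0],[[0,0.001,0],0],[[0,0.001,0],0],[[0,0.001,0],0],[[0,0,0],0]])

```text
time: 17.1
ee_pos: [0.5442, -0.0198, 0.1784]
orientation: [-180.0, 0.0, 79.0]
ft_force: [-4.4, -0.6, 0.7]
width: 0.0177
grasp_force: 50.0
```

jog_arm(series=[[[0,0.001,0],0],[[0,0.001,0],0],[[0,0,0],0]])

```text
time: 17.4
ee_pos: [0.5448, -0.0198, 0.1781]
orientation: [-179.8, 0.0, 79.0]
ft_force: [-6.1, -0.6, 1.5]
width: 0.0178
grasp_force: 50.0
```

```bash
python3 - <<'E'
from h import *
gap();track()
E
```

```text
mallet face x 7.1 y -60.2 mm z 0.1781 F along x -5.9, y -1.7, z 1.5 t 17.4
cc 0.990 dyaw 1.57 rear [ 5.9 -1.3] earL [ 4.3 -1.3] earR [ 7.6 -1.3]
```

jog_arm(series=[[[0,0.001,0],0],[[0,0,0],0]])

```text
time: 17.65
ee_pos: [0.545, -0.02, 0.1781]
orientation: [-179.7, 0.0, 79.0]
ft_force: [-6.9, -1.3, 1.7]
width: 0.0177
grasp_force: 50.0
```

jog_arm(series=[[[0,-0.008,0],0],[[0,-0.007,0],0],[[0,0,-0.025],0],[[0,0,-0.03],0],[[0.03,0,0],0],[[0.03,0,0],0],[[0.03,0,0],0],[[0.03,0,0],0],[[0,0,0.02],0],[[0,0,0.02],0],[[0,0,0.015],0],[[0,0,0],0]])

```text
time: 18.85
ee_pos: [0.5549, 0.101, 0.1766]
orientation: [-179.9, 0.0, 79.0]
ft_force: [-0.9, -0.6, -0.5]
width: 0.0178
grasp_force: 50.0
```

jog_arm(series=[[[0,0.005,0],0],[[0,0.004,0],0],[[0,0.001,0],0],[[0,0.001,0],0],[[0,0.001,0],0],[[0,0.001,0],0],[[0,0,0],0]])

```text
time: 19.55
ee_pos: [0.5677, 0.0983, 0.1784]
orientation: [-179.9, 0.0, 79.0]
ft_force: [-2.4, 0.6, -0.8]
width: 0.0177
grasp_force: 50.0
```

```bash
python3 - <<'E'
from h import *
gap();track()
E
```

```text
mallet face x 7.1 y 60.1 mm z 0.1784 F along x -2.5, y 0.2, z -0.8 t 19.6
cc 0.989 dyaw 1.76 rear [ 6.2 -1.1] earL [ 4.3 -1.1] earR [ 8.  -1.1]
```

jog_arm(series=[[[0,0.001,0],0],[[0,0.001,0],0],[[0,0.001,0],0],[[0,0,0],0]])

```text
time: 20.0
ee_pos: [0.5701, 0.0982, 0.1783]
orientation: [-179.8, -0.0, 79.0]
ft_force: [-4.3, 2.0, 1.8]
width: 0.018
grasp_force: 50.0
```

jog_arm(series=[[[0,0.001,0],0],[[0,0.001,0],0],[[0,0,0],0]])

```text
time: 20.3
ee_pos: [0.5724, 0.0979, 0.1782]
orientation: [-179.9, -0.1, 79.0]
ft_force: [-4.0, 3.9, 0.6]
width: 0.0176
grasp_force: 50.0
```

```bash
python3 - <<'E'
from h import *
gap();track()
E
```

```text
mallet face x 11.8 y 60.6 mm z 0.1782 F along x -4.7, y 3.1, z 0.6 t 20.3
cc 0.972 dyaw -0.45 rear [ 7.7 -1.4] earL [ 8.2 -1.4] earR [ 7.2 -1.4]
```

jog_arm(series=[[[0,0.001,0],0],[[0,0.001,0],0],[[0,0,0],0]])

```text
time: 20.65
ee_pos: [0.5727, 0.0979, 0.1783]
orientation: [-179.7, -0.1, 79.0]
ft_force: [-7.4, 3.3, 2.4]
width: 0.0176
grasp_force: 50.0
```

```bash
python3 - <<'E'
from h import *
gap();track()
E
```

```text
mallet face x 12.1 y 60.7 mm z 0.1783 F along x -7.9, y 1.8, z 2.4 t 20.6
cc 0.971 dyaw -0.57 rear [ 7.7 -1.2] earL [ 8.3 -1.2] earR [ 7.1 -1.2]
```

jog_arm(series=[[[0,-0.008,0],0],[[0,-0.008,0],0],[[0,0,-0.025],0],[[0,0,-0.03],0],[[-0.03,0,0],0],[[-0.03,0,0],0],[[-0.03,0,0],0],[[-0.03,0,0],0],[[0,0,0.02],0],[[0,0,0.02],0],[[0,0,0.015],0],[[0,0,0],0]])

```text
time: 21.9
ee_pos: [0.5354, -0.0184, 0.1766]
orientation: [-179.9, 0.1, 79.0]
ft_force: [-0.5, -0.5, -1.1]
width: 0.0178
grasp_force: 50.0
```

```bash
python3 - <<'E'
from h import *
gap();c=snap("scene");A,B=track(c);pickle.dump(c,open("c3.pkl","wb"))
for rows,cols in((slice(35,165),slice(85,170)),(slice(45,155),slice(100,160)),(slice(20,180),slice(120,190))):
    m=np.zeros_like(A);m[rows,cols]=255
    r,M=cv2.findTransformECC(A,B,np.float32([[1,0,8],[0,1,0]]),cv2.MOTION_EUCLIDEAN,(3,200,1e-6),m,3)
    print(round(r,3),np.degrees(np.arctan2(-M[1,0],M[0,0])).round(2),(M@[60,100,1]-[60,100]).round(1))
cv2.imwrite("pics/p3.png",cv2.resize(np.hstack([A[:, 30:220],B[:,30:220]]),None,fx=2.1,fy=2.1,interpolation=2))
E
```

```text
mallet face x -2.3 y -60.6 mm z 0.1766 F along x -0.4, y -0.6, z -1.1 t 21.9
cc 0.972 dyaw -0.75 rear [ 7.5 -1.5] earL [ 8.3 -1.5] earR [ 6.7 -1.5]
0.992 -2.2 [ 7.8 -0. ]
0.991 -2.4 [ 7.9 -0.4]
0.976 0.96 [7.1 4. ]
```

View pics/p3.png

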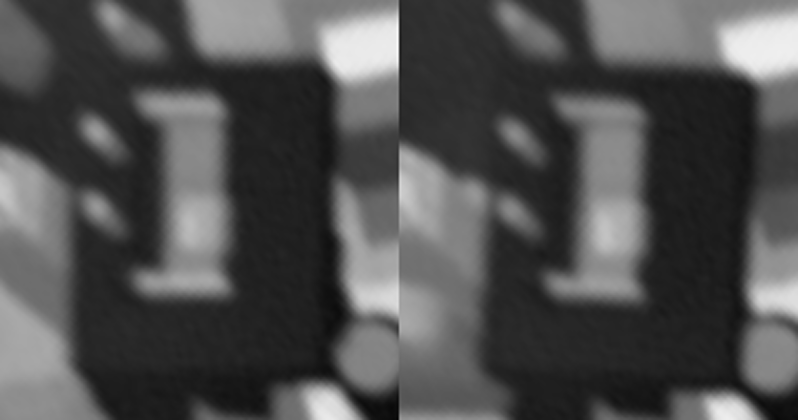

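The picture shows the plate moved forward (slide at x≈195→615−400=215) and slightly yawed. The static background biased the wide mask, so I now use the plate interior only, which gives rear +7.8 mm and yaw −2.2°.

```bash
sed -i 's/m\[20:180,82:190\]=255/m[35:165,85:170]=255/' h.py
```

jog_arm(series=[[[0,0.005,0],0],[[0,0.002,0],0],[[0,0.001,0],0],[[0,0.001,0],0],[[0,0.001,0],0],[[0,0.001,0],0],[[0,0,0],0]])

```text
time: 22.65
ee_pos: [0.5478, -0.0203, 0.1785]
orientation: [180.0, 0.0, 79.0]
ft_force: [-3.0, -0.8, -1.0]
width: 0.0174
grasp_force: 50.0
```

jog_arm(series=[[[0,0.001,0],0],[[0,0.001,0],0],[[0,0,0],0]])

```text
time: 22.95
ee_pos: [0.5483, -0.0203, 0.1783]
orientation: [-179.9, 0.0, 79.0]
ft_force: [-5.2, -0.9, -0.3]
width: 0.0177
grasp_force: 50.0
```

```bash
python3 - <<'E'
from h import *
gap();track()
E
```

```text
mallet face x 10.7 y -60.0 mm z 0.1783 F along x -4.9, y -1.9, z -0.3 t 22.9
cc 0.993 dyaw 1.09 rear [ 9.8 -0.7] earL [ 8.6 -0.8] earR [10.9 -0.7]
```

jog_arm(series=[[[0,0.001,0],0],[[0,0,0],0]])

```text
time: 23.2
ee_pos: [0.5485, -0.0204, 0.1782]
orientation: [-179.8, 0.0, 79.0]
ft_force: [-6.3, -0.6, 1.1]
width: 0.018
grasp_force: 50.0
```

jog_arm(series=[[[0,0.001,0],0],[[0,0,0],0]])

```text
time: 23.4
ee_pos: [0.5487, -0.0204, 0.1781]
orientation: [-179.7, 0.0, 79.0]
ft_force: [-7.4, -0.5, 3.2]
width: 0.0177
grasp_force: 50.0
```

```bash
python3 - <<'E'
from h import *
gap();track()
E
```

```text
mallet face x 11.1 y -60.0 mm z 0.1781 F along x -7.1, y -1.9, z 3.2 t 23.4
cc 0.993 dyaw 1.14 rear [ 9.9 -0.7] earL [ 8.7 -0.7] earR [11.  -0.7]
```

jog_arm(series=[[[0,-0.008,0],0],[[0,-0.008,0],0],[[0,0,-0.025],0],[[0,0,-0.03],0],[[0.03,0,0],0],[[0.03,0,0],0],[[0.03,0,0],0],[[0.03,0,0],0],[[0,0,0.02],0],[[0,0,0.02],0],[[0,0,0.015],0],[[0,0,0],0]])

```text
time: 24.65
ee_pos: [0.5576, 0.1004, 0.1765]
orientation: [-179.9, 0.0, 79.0]
ft_force: [-0.2, 0.3, -2.1]
width: 0.0181
grasp_force: 50.0
```

jog_arm(series=[[[0,0.005,0],0],[[0,0.003,0],0],[[0,0.001,0],0],[[0,0.001,0],0],[[0,0.001,0],0],[[0,0.001,0],0],[[0,0,0],0]])

```text
time: 25.35
ee_pos: [0.5705, 0.0977, 0.1785]
orientation: [180.0, 0.0, 79.0]
ft_force: [-0.2, 0.6, -1.7]
width: 0.0178
grasp_force: 50.0
```

```bash
python3 - <<'E'
from h import *
gap();track()
E
```

```text
mallet face x 10.0 y 60.0 mm z 0.1785 F along x -0.3, y 0.5, z -1.7 t 25.4
cc 0.993 dyaw 0.93 rear [10.1 -0.3] earL [ 9.1 -0.3] earR [11.1 -0.3]
```

jog_arm(series=[[[0,0.001,0],0],[[0,0.001,0],0],[[0,0.001,0],0],[[0,0,0],0]])

```text
time: 25.8
ee_pos: [0.5728, 0.0974, 0.1783]
orientation: [-179.9, -0.0, 79.0]
ft_force: [-1.8, 0.4, -0.6]
width: 0.0175
grasp_force: 50.0
```

jog_arm(series=[[[0,0.001,0],0],[[0,0,0],0]])

```text
time: 26.0
ee_pos: [0.5743, 0.0971, 0.1783]
orientation: [-180.0, -0.0, 79.0]
ft_force: [-1.9, 0.2, -1.2]
width: 0.0179
grasp_force: 50.0
```

```bash
python3 - <<'E'
from h import *
gap();track()
E
```

```text
mallet face x 13.8 y 60.2 mm z 0.1783 F along x -1.9, y -0.2, z -1.2 t 26.0
cc 0.991 dyaw -0.49 rear [11.6 -0. ] earL [12.1 -0. ] earR [11.1 -0. ]
```

jog_arm(series=[[[0,0.001,0],0],[[0,0.0005,0],0],[[0,0,0],0]])

```text
time: 26.35
ee_pos: [0.5759, 0.0966, 0.1784]
orientation: [180.0, 0.0, 79.0]
ft_force: [-1.8, 0.3, -2.3]
width: 0.0178
grasp_force: 50.0
```

jog_arm(series=[[[0,-0.008,0],0],[[0,-0.008,0],0],[[0,0,-0.025],0],[[0,0,-0.03],0],[[-0.03,0,0],0],[[-0.03,0,0],0],[[-0.03,0,0],0],[[-0.03,0,0],0],[[0,0,0.02],0],[[0,0,0.02],0],[[0,0,0.015],0],[[0,0,0],0]])

```text
time: 27.55
ee_pos: [0.535, -0.018, 0.1767]
orientation: [-179.8, 0.0, 79.0]
ft_force: [-0.6, -0.8, -1.4]
width: 0.0181
grasp_force: 50.0
```

```bash
python3 - <<'E'
from h import *
gap();track()
E
```

```text
mallet face x -2.8 y -60.3 mm z 0.1767 F along x -0.5, y -0.9, z -1.4 t 27.6
cc 0.992 dyaw -1.62 rear [12.3 -0.1] earL [14.  -0.1] earR [10.6 -0.1]
```

jog_arm(series=[[[0,0.006,0],0],[[0,0.005,0],0],[[0,0.002,0],0],[[0,0.001,0],0],[[0,0.001,0],0],[[0,0.001,0],0],[[0,0,0],0]])

```text
time: 28.3
ee_pos: [0.5526, -0.0213, 0.1784]
orientation: [-180.0, 0.0, 79.0]
ft_force: [-1.8, -0.2, -0.9]
width: 0.0181
grasp_force: 50.0
```

```bash
python3 - <<'E'
from h import *
gap();track()
E
```

```text
mallet face x 15.1 y -60.1 mm z 0.1784 F along x -1.7, y -0.6, z -0.9 t 28.3
cc 0.993 dyaw 1.06 rear [13.8 -1.3] earL [12.7 -1.3] earR [15.  -1.3]
```

jog_arm(series=[[[0,-0.008,0],0],[[0,-0.007,0],0],[[0,0,-0.03],0],[[0,0,-0.03],0],[[0.036,-0.019,0],0],[[0.036,-0.019,0],0],[[0.036,-0.019,0],0],[[0.036,-0.019,0],0],[[0.036,-0.019,0],0],[[0.036,-0.019,0],0],[[0.036,-0.019,0],0],[[0.036,-0.019,0],0]])

```text
time: 29.55
ee_pos: [0.4428, 0.295, 0.2388]
orientation: [179.9, -0.1, 79.0]
ft_force: [1.3, 0.3, -2.2]
width: 0.0183
grasp_force: 50.0
```

```bash
python3 - <<'E'
from h import *
go([.4443,.301,.06],58.5)
C={n:snap(n) for n in("scene","top")};track(C["scene"])
pickle.dump(C,open("c4.pkl","wb"))
c=C["top"];R=pickle.load(open("c0.pkl","rb"))["top"]
f=lambda c:cv2.resize(c["color"][120:200,300:375],(390,416),interpolation=2)
cv2.imwrite("pics/p4.png",np.hstack([f(R),f(c)]))
E
```

```text
t 29.55 pos [0.4428 0.295  0.2388] rpy [ 1.7995e+02 -6.0000e-02  7.9000e+01] F [ 1.3  0.3 -2.2] shift [0.0061 0.0003 0.1788] spin 20.5
cc 0.998 dyaw 0.94 rear [13.8 -1.2] earL [12.8 -1.2] earR [14.7 -1.2]
```

View pics/p4.png

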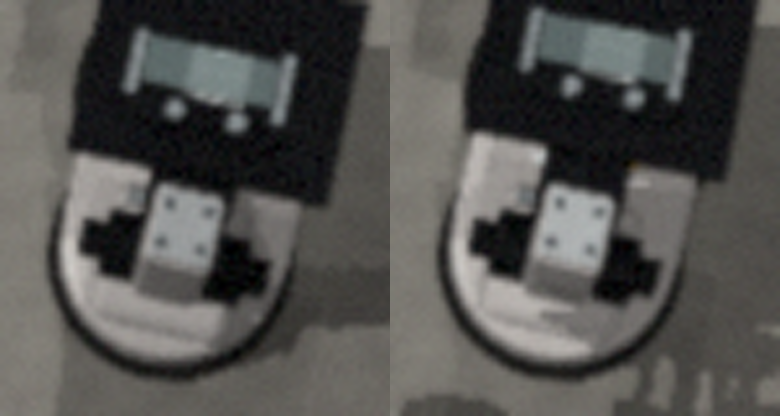

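```bash
python3 - <<'E'
from h import *
C=pickle.load(open("c4.pkl","rb"));T=C["top"];a=lambda u,v:np.array([300+(u+.5)/5.2-.5,120+(v+.5)/5.2-.5])
g=lambda p,z:onz(T,a(*p),z)[:2]
pl,pr=g((158,182),.161),g((224,193),.161)
for L,R in(((73,150),(326,206)),((78,130),(333,181))):
    l,r=g(L,.15),g(R,.15);y=(l-r)/np.linalg.norm(l-r);n=np.array([y[1],-y[0]])
    print("width",np.linalg.norm(l-r),"yaw",np.degrees(np.arctan2(n[1],n[0])),"gap",((l+r)/2-(pl+pr)/2)@n,"perp L,R",(l-pl)@n,(r-pr)@n)
print("pillar w",np.linalg.norm(pl-pr),"yaw",np.degrees(np.arctan2(-(pl-pr)[0],(pl-pr)[1])))
# pillar depth check: rear top corners and knob-based axis
E
```

```text
width 0.14424792862863642 yaw -11.334517696865126 gap 0.00921317035675387 perp L,R 0.010207395002923019 0.008218945710584609
width 0.14503490396431565 yaw -10.126819317860585 gap 0.022443980621730805 perp L,R 0.02305035326552575 0.02183760797793575
pillar w 0.036836523322114685 yaw -8.240166106589156
```

The plate's rear edge now stands about 22 mm clear of the pillar (text start + tracker 21.8, top view 22.4), near square, with pillar and base unchanged. Returning the mallet.

jog_arm(series=[[[0.006,0,0.02],0],[[0,0,0.03],6.83],[[0,0,0.03],6.83],[[0,0,0.03],6.84],[[0,0,0.03],0],[[0,0,0.02],0],[[0,0,0.008],0],[[0,0,0.004],0],[[0,0,0],0],[[0,0,0],0]])

```text
time: 30.65
ee_pos: [0.446, 0.2997, 0.0676]
orientation: [179.9, -0.1, 58.5]
ft_force: [0.3, 0.4, -2.3]
width: 0.0175
grasp_force: 50.0
```

```bash
python3 - <<'E'
from h import *
go([.4443,.301,.0594],58.5)
E
```

```text
t 30.65 pos [0.446  0.2997 0.0676] rpy [ 1.7992e+02 -1.2000e-01  5.8490e+01] F [ 0.3  0.4 -2.3] shift [ 0.0002 -0.0021  0.0082] spin -0.01
```

jog_arm(series=[[[0,-0.002,0.003],0],[[0,0,0.002],0],[[0,0,0.0015],0],[[0,0,0.001],0],[[0,0,0.0005],0],[[0,0,0],0],[[0,0,0],0]])

```text
time: 31.35
ee_pos: [0.4433, 0.3004, 0.0594]
orientation: [180.0, -0.0, 58.5]
ft_force: [-2.1, -1.9, 5.7]
width: 0.018
grasp_force: 50.0
```

jog_arm(series=[[[0,0,0.001],0],[[0,0,0],0],[[0,0,0],0]])

```text
time: 31.65
ee_pos: [0.4433, 0.3005, 0.0593]
orientation: [180.0, -0.0, 58.5]
ft_force: [-3.5, -1.1, 11.9]
width: 0.0177
grasp_force: 50.0
```

jog_arm(series=[[[0,0,-0.001],0],[[0,0,0],0],[[0,0,0],0]], force=4)

```text
time: 31.95
ee_pos: [0.4435, 0.3007, 0.0591]
orientation: [180.0, -0.0, 58.5]
ft_force: [-1.4, -0.8, 5.7]
width: 0.0179
grasp_force: 4.0
```

jog_arm(series=[[[0,0,0],0],[[0,0,0],0],[[0,0,0],0],[[0,0,0],0],[[0,0,0],0],[[0,0,0],0],[[0,0,0],0]], jaw=0.6)

```text
time: 32.65
ee_pos: [0.4434, 0.3004, 0.0584]
orientation: [180.0, 0.0, 58.5]
ft_force: [0.8, -0.1, 0.9]
width: 0.0567
grasp_force: 0.0
```

jog_arm(series=[[[0,0,-0.01],0],[[0,0,-0.03],0],[[0,0,-0.03],0],[[0,0,-0.04],0],[[0,0,-0.04],0],[[-0.03,0,0],0],[[-0.04,0,0],0],[[-0.04,0,0],0],[[-0.04,0,0],0],[[-0.04,0,0],0],[[-0.04,0,0],0],[[-0.04,0,0],0]])

```text
time: 33.85
ee_pos: [0.3012, 0.0691, 0.2092]
orientation: [179.9, -0.0, 58.6]
ft_force: [0.6, -1.2, -0.0]
width: 0.0563
grasp_force: 0.0
```

```bash
python3 - <<'E'
from h import *
C={n:snap(n) for n in("scene","top")};track(C["scene"]);print(ctrl.observe()["time"])
a=C["top"]["color"][100:280,215:400];b=C["scene"]["color"][140:320,230:430]
cv2.imwrite("pics/p5.png",np.hstack([cv2.resize(a,(390,380),interpolation=2),cv2.resize(b,(400,380),interpolation=2)]))
E
```

```text
cc 0.998 dyaw 0.92 rear [13.7 -1.2] earL [12.8 -1.2] earR [14.7 -1.2]
33.95
```

View pics/p5.png

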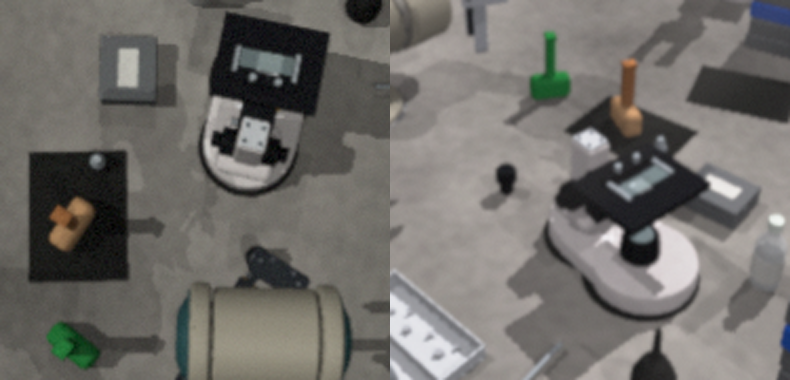

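The mallet stands on its head on the mat (top part (68,222), scene part (628,105)). The stage sits flat and forward at (268,65), and the eyepiece, box, objective and green mallet are in place. Handing in.

```bash
python3 -c "
from workcell import ctrl
print(ctrl.finish_job())"
```

```text
the job is handed in; nothing more can be done
None
```

The job is handed in at about 34 s: the stage let go and sits flat with its rear edge about 22 mm clear of the pillar (measured 21.8 to 22.4 mm, yawed about 1°), and the mallet stands on its head on the mat again.

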